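# Sort out the swapped samples at the fan test station

## Task

The cooling fan, the heat sink and the motor have been put back in each other's trays. Put each part, standing flat as it is now, in the middle of the tray of its own outline (square fan in the square tray, oblong heat sink in the oblong tray along its length, round motor in the round tray; fan and heat sink lined up with the tray's sides), parking one part on the empty black mat, fully on it and let go, before the others are moved into their own trays. Set the parts down rather than dropping them, and leave the pen cup, the mouse and the screwdriver where they are.

Things in the scene. Friction and masses are not known exactly. Their poses are not given: they have to be found in the camera images.
- fan: square black axial cooling fan, lying flat, 60 x 60 mm and 25 mm high, with a 50 mm round opening, a grey hub and blades; origin at the centre of its underside, x and y along its sides, z up. At the start it lies in the oblong tray. Grip it across two facing flat sides.
- heat_sink: oblong finned aluminium heat sink, 74 mm long (its x) by 44 mm wide (its y), 28 mm high, fins upwards and running lengthwise; origin at the centre of its underside, z up. At the start it lies in the round tray. Its long sides are flat: grip it across the 44 mm width.
- motor: round steel can motor standing upright, 56 mm in diameter, body 30 mm high, with a thin brass boss and a 5 mm shaft in the middle of its top that reach 46 mm; origin at the centre of its underside, z up (the shaft). At the start it stands in the square tray. Grip it across the can, at any yaw.
- square_tray: white square tray fixed to the bench, 92 x 92 mm outside, 84 x 84 mm inside, floor 3 mm thick, lip 4 mm wide whose top is 6 mm above the bench; origin on the bench under its centre, x and y along its sides, z up. The fan belongs here.
- oblong_tray: white oblong tray fixed to the bench, 116 mm (its x) by 84 mm (its y) outside, 108 x 76 mm inside, floor 3 mm thick, lip 4 mm wide whose top is 6 mm above the bench; origin on the bench under its centre, z up. The heat sink belongs here, lengthwise along x.
- round_tray: white round tray fixed to the bench, 104 mm outer and 96 mm inner diameter, floor 3 mm thick, lip 4 mm wide whose top is 6 mm above the bench; origin on the bench under its centre, z up. The motor belongs here.
- mat: plain flat black rubber mat without a rim, fixed to the bench, 110 x 110 mm, 3 mm thick; origin on the bench under its centre, x and y along its sides, z up. Empty at the start: the parking spot. The three trays and the mat change places with one another from start to start.
- pen_cup: bystander: green plastic pen cup with three pens, 72 mm in diameter, 145 mm high over the pens; origin at the centre of its underside. Leave it alone.
- mouse: bystander: black computer mouse, 105 x 60 mm, 26 mm high; origin at the centre of its underside. Leave it alone.
- screwdriver: bystander: screwdriver lying flat on the bench beyond the trays, along its own x, about 200 mm long; origin on its underside. Leave it alone.
Mind the look-alikes: they are no part of the job. Of the things shaped like the motor, the steel one is meant.

How it is judged:
By the outcome, as a careful person would: the job done as asked, in the order asked, and still so for the second after the job is handed in, with the robot touching nothing.
It also fails if it takes over 99 s, if anything falls off the work surface, if the arm or the gripper's body presses on something with over 40 N, if the wrist force passes 120 N, or if a joint passes its speed limit or range.

## Robot

A 6-joint arm with a two-finger parallel gripper is mounted at the origin on the work surface. World frame = base frame: x ahead of the robot, y to its left, z up, the work surface at z = 0. Lengths are in m, angles in rad, forces in N, time in s.
With the tool pointing down it reaches from about 0.2 to 0.875 m from the base axis. Payload 3.4 kg.
Tool frame: the origin (TCP) lies at the centre of the arm's flange, where the gripper is bolted on; the fingertips stand 199 mm ahead of it and the grasp point (between the pads) lies 180 mm ahead of it; z points along the fingers, y is the line along which they close (so a half turn about z gives the same grasp; the last joint's range is limited). The gripper opens to 94 mm and grips with 3 to 60 N. Pads are 16 mm wide; open, the fingers measure 119 mm over their backs; the gripper's body (75 mm by 177 mm) begins 78 mm behind the grasp point.
Start: joints at [-1.454, 0.276, 1.505, -0, 1.361, -0.121], TCP at [0.135, -0.559, 0.405] pointing down, gripper open.
Joint ranges: [-2.89, 2.89], [-0.75, 2.08], [0.22, 2.7], [-1.18, 4.32], [0.11, 2.71], [-2.7, 2.7]. Speed limits (rad/s): [2.57, 2.57, 3.14, 3.14, 3.14, 3.14].

## Interface

Orientations are given as a rotation vector (axis times angle).
In Python, from bench import bot gives the robot as it stands. The module is installed in compiled form; this text tells all that it offers.
- The arm moves only by the tool drive_tool, never from a script. Its argument "motion" is a list of rows, each a list of 3 entries, a list of its own where there are three numbers: the shift along the tool's x, y, z normalised to -1 to 1, where 1 is 40 mm, then the turn, a rotation vector about the tool's x, y, z normalised to -1 to 1, where 1 is 5 degrees, then the opening, from 0 (shut) to 1 (fully open). In form: [[[x, y, z], [wx, wy, wz], claw], ...]. A call has 1 to 20 rows; each row shifts and turns the commanded pose from where the row before left it, along the tool's axes as they then stand; what a row does not reach is not made up. A row lasts 1/10 s, in which the tool goes at most 50 mm and 8.59 degrees, less where a joint would pass 70% of its speed; a pose out of reach is approached as far as the arm can. A call with a number of a shift or a turn outside -1 to 1 is refused whole. A call with a gripper value outside its range is refused whole. The fingers move at their own pace and stop on an object; the grip force is fixed at half the most. Time passes only in rows, so rows that do not move let the fingers close. It gives the time, the measured TCP pose, the force, the opening and the grip force at its end, in the units of the state.
- bot.read_state(): the state, without advancing time (a new reading comes with each control period).
- bot.camera(name): name is "scene" or "top" or "wrist"; returns the picture (400x640x3 uint8, blue, green, red); there is no depth.
- bot.camera_info(name): a dict with "camera_matrix" (3x3 intrinsics, pixels), "eye" and "attitude" of the camera in the world. Camera axes: x right, y down, z forward; pixel columns grow to the right and rows downward; lengths in m; the calibration is good to about 2 mm. A picture is of the moment at which its call begins: read the wrist's pose just before it. camera_info takes no time and is no camera call; for the wrist camera it gives the pose at the moment of the call.
- bot.finish_job(): hands the job in; it is judged then, once.
Trained networks look in the newest picture that a camera, given by its name, has taken for a name from the list of things; names that differ only in an ending like _2 or _b are one class to them, and where a whole thing is asked for, a point or a joint stands for the part that bears it (a point fixed in the world has none). Each returns a list of dicts, best first, with "score" (0 to 1); they miss things now and then, are a little off and sometimes report something else, mostly with a low value. They report only what shows in the picture. A call takes as long as a camera call. They do not tell look-alikes from the thing itself.
- bot.masks_of(camera, name): "pixels" (400x640 bool, what is visible of it) and "bbox" ([centre column, centre row, width, height] in pixels, round what is visible of it).
The state is a dict: "clock": time; "joints": joint angles; "qvel": joint speeds; "effort": joint torques, N m; "eef_pos": TCP position; "tool_rot": TCP orientation; "force": force on the tool from outside, world axes, zero at the start; "ft_torque": the same for the moment, N m; "opening": opening from 0.0 (shut) to 1.0 (fully open); "finger_force": force on a finger pad.
Only numpy, scipy, OpenCV 4.12 (cv2) and the standard library are available. Lean on these libraries where they do the work, as an engineer would, in place of code of your own. Each camera call takes 0.05 s, during which the arm holds its last target. There are 200 camera calls.

## Working session

There is one attempt and no reset: what is moved stays moved. The work goes in short steps, Python scripts to look and compute and a tool call to move; the robot and the scene stay as the last step left them, time stands still between calls to the robot, and variables do not carry over. Pictures are saved under pics/ and viewed, at most 14 in all, crops included, and the job is handed in when it is done.

Besides the shell and the picture viewer there is one more tool, called after "Emit:" as a command line: name --argument value ..., lists and objects as JSON in quotes. drive_tool: Moves the arm, as the interface text tells. Scaled input: -1 to 1 covers 40 mm each way for a shift and 5 degrees each way for a turn. Its arguments: {"type":"object","properties":{"motion":{"type":"array","items":{"type":"array"}}},"required":["motion"]}

```bash
mkdir -p pics; python3 - <<'E'
from bench import bot
import cv2
for n in ("top","scene"):
    cv2.imwrite(f"pics/{n}0.png",bot.camera(n)); i=bot.camera_info(n); print(n,i)
    for t in "fan heat_sink motor square_tray oblong_tray round_tray mat pen_cup mouse screwdriver".split():
        print(t,[(round(d["score"],2),[round(float(v)) for v in d["bbox"]]) for d in bot.masks_of(n,t)])
print(bot.read_state())
E
```

```text
top {'camera_matrix': array([[373.36429757,   0.        , 318.47114654],
       [  0.        , 373.36429757, 202.30202368],
       [  0.        ,   0.        ,   1.        ]]), 'eye': array([0.37017996, 0.01909641, 1.15185426]), 'attitude': array([-2.13785174,  2.14627542, -0.21711452])}
fan [(0.7, [287, 219, 19, 24])]
heat_sink [(0.94, [339, 190, 20, 27])]
motor [(0.85, [360, 235, 20, 19]), (0.67, [441, 241, 23, 19]), (0.66, [402, 239, 19, 16]), (0.54, [394, 283, 18, 16]), (0.45, [400, 239, 34, 34])]
square_tray [(0.78, [397, 239, 34, 32]), (0.25, [466, 213, 25, 36])]
oblong_tray [(0.83, [285, 215, 44, 39])]
round_tray [(0.72, [340, 192, 35, 36]), (0.19, [297, 143, 59, 5])]
mat [(0.93, [230, 234, 45, 43]), (0.56, [402, 240, 17, 14])]
pen_cup [(0.7, [156, 209, 39, 26])]
mouse [(0.56, [463, 211, 24, 36])]
screwdriver [(0.81, [308, 140, 36, 7]), (0.55, [339, 191, 28, 34]), (0.3, [285, 216, 40, 38])]
scene {'camera_matrix': array([[447.57069965,   0.        , 320.42059841],
       [  0.        , 447.57069965, 197.03185899],
       [  0.        ,   0.        ,   1.        ]]), 'eye': arr
[... 537 characters left out ...]
[]
{'clock': 1.1, 'joints': array([-1.45401696e+00,  2.75908121e-01,  1.50490701e+00, -1.51349061e-05,
        1.36067527e+00, -1.20980922e-01]), 'qvel': array([ 7.84609860e-05, -1.90996305e-03, -3.92778609e-04, -6.73417432e-05,
       -1.86712927e-03, -1.91932579e-04]), 'effort': array([ 2.83621748e-04, -4.04473007e+01, -2.37504065e+01,  7.00229290e-02,
        2.49438471e-02, -6.82405556e-06]), 'eef_pos': array([ 0.13543287, -0.55884444,  0.40468558]), 'tool_rot': array([ 3.11931743e+00,  3.72586729e-01, -2.35878447e-05]), 'force': array([ 0.14786977, -0.11344123, -0.08216156]), 'ft_torque': array([-0.01783858, -0.01755199,  0.05083876]), 'finger_force': 0.0, 'opening': 1.0026035566182392}
```

```bash
python3 - <<'E'
import cv2
a=cv2.imread("pics/top0.png")[110:310,130:500]
cv2.imwrite("pics/top0c.png",cv2.resize(a,None,fx=2.1,fy=2.1,interpolation=cv2.INTER_CUBIC))
E
```

```text
(no output)
```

View pics/top0c.png

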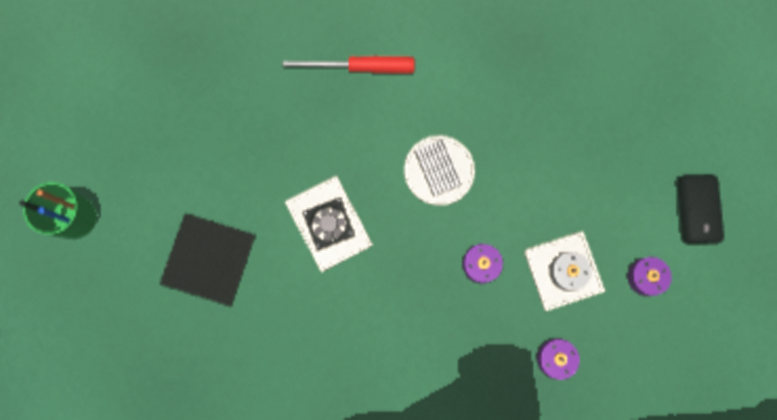

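View pics/scene0.png

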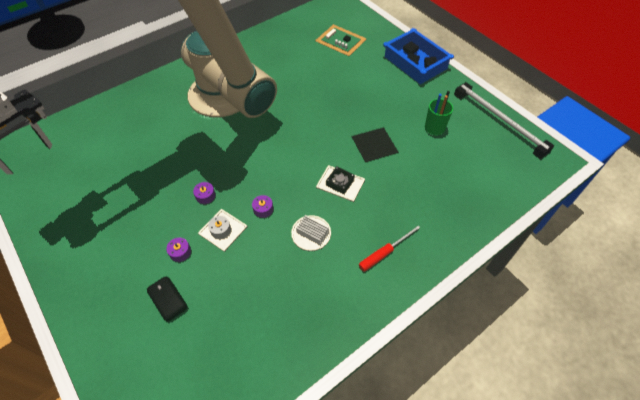

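```bash
cat > h.py <<'E'
from bench import bot
import cv2, numpy as np
from scipy.spatial.transform import Rotation as R
def to_world(info,px,z):
    px=np.atleast_2d(np.asarray(px,float)); K=info["camera_matrix"]
    d=np.c_[px,np.ones(len(px))]@np.linalg.inv(K).T@R.from_rotvec(info["attitude"]).as_matrix().T
    e=info["eye"]; return (e+d*((z-e[2])/d[:,2])[:,None])[:,:2]
def to_px(info,p):
    c=(np.asarray(p,float)-info["eye"])@R.from_rotvec(info["attitude"]).as_matrix()
    c=c@info["camera_matrix"].T; return c[:,:2]/c[:,2:]
def rect(info,mask,z):
    cs=cv2.findContours(mask.astype(np.uint8),cv2.RETR_EXTERNAL,cv2.CHAIN_APPROX_NONE)[0]
    c=max(cs,key=cv2.contourArea)[:,0]
    w=to_world(info,c,z)
    (x,y),(a,b),t=cv2.minAreaRect((w*1000).astype(np.float32))
    if a<b: a,b,t=b,a,t+90     # t: heading of the longer side
    return np.round([x,y,a,b,t],1)
def tool():
    s=bot.read_state(); M=R.from_rotvec(s["tool_rot"]).as_matrix()
    return s,M,np.degrees(np.arctan2(M[1,1],M[0,1]))  # heading of closing line
E
python3 - <<'E'
from h import *
i=bot.camera_info("top"); bot.camera("top")
for t,z in dict(fan=.028,heat_sink=.031,motor=.033,square_tray=.006,oblong_tray=.006,round_tray=.006,mat=.003).items():
    print(t,[(round(d["score"],2),rect(i,d["pixels"],z)) for d in bot.masks_of("top",t)])
w=bot.camera_info("wrist"); s,M,h=tool()
print("cam in tool",(w["eye"]-s["eef_pos"])@M, (R.from_matrix(M).inv()*R.from_rotvec(w["attitude"])).as_matrix().round(3), w["camera_matrix"],h)
E
```

```text
fan [(0.93, array([526.1,  86.9,  62.9,  61.2,  20.2])), (0.29, array([596.8, -78.7,  99.2,  84.3, 107.9]))]
heat_sink [(0.81, array([607.8, -73.2,  76.9,  49.6,  21. ]))]
motor [(0.85, array([ 468.1, -133.3,   56. ,   50.6,  134.1])), (0.81, array([ 456.6, -260. ,   59.2,   52.6,  107.7])), (0.55, array([ 446.1, -374.8,   61.2,   54.1,   89.7]))]
square_tray [(0.89, array([ 458.4, -257. ,   95.4,   93.4,  107.7])), (0.65, array([546.6, 481.5, 111.3,  74. ,  63.5]))]
oblong_tray [(0.79, array([530.3,  87.2, 115.2,  87.7,  27.7]))]
round_tray [(0.56, array([607.6, -77.6, 105.8, 100.8, 179.5]))]
mat [(0.66, array([477.7, 264.6, 111.1, 108.4,  72.3]))]
cam in tool [0.06903874 0.00035634 0.01963108] [[ 0.001 -0.971 -0.239]
 [ 1.     0.001  0.   ]
 [ 0.    -0.239  0.971]] [[278.81407028   0.         319.48667722]
 [  0.         278.81407028 197.95715398]
 [  0.           0.           1.        ]] -76.37542368597472
```

```bash
cat >> h.py <<'E'
def plan(x,y,z,head=None):
    """total shift (mm->units of 40 mm) along present tool axes; turn about tool z (units of 5 deg)"""
    s,M,h=tool(); d=(np.array([x,y,z])-s["eef_pos"])@M
    tilt=R.from_matrix(M.T@np.diag([1,1,1.])).as_rotvec()
    out=dict(shift_u=(d/.04).round(3),mm=(d*1000).round(1),h=round(h,2),q=s["joints"].round(2),t=round(s["clock"],2))
    if head is not None:
        e=(head-h+90)%180-90; out["turn_u"]=round(-e/5,3)
    print(out)
E
python3 -c "
from h import *
plan(.526,.087,.36,-66)"
```

```text
{'shift_u': array([ 13.293, -13.391,   1.116]), 'mm': array([ 531.7, -535.7,   44.6]), 'h': np.float64(-76.38), 'q': array([-1.45,  0.28,  1.5 , -0.  ,  1.36, -0.12]), 't': 1.5, 'turn_u': np.float64(-2.075)}
```

Emit:
drive_tool --motion '[[[0.78,-0.79,0.07],[0,0,0],1],[[0.78,-0.79,0.07],[0,0,0],1],[[0.78,-0.79,0.07],[0,0,0],1],[[0.78,-0.79,0.07],[0,0,0],1],[[0.78,-0.79,0.07],[0,0,0],1],[[0.78,-0.79,0.07],[0,0,0],1],[[0.78,-0.79,0.07],[0,0,0],1],[[0.78,-0.79,0.07],[0,0,0],1],[[0.78,-0.79,0.07],[0,0,0],1],[[0.78,-0.79,0.07],[0,0,0],1],[[0.78,-0.79,0.07],[0,0,0],1],[[0.78,-0.79,0.07],[0,0,0],1],[[0.78,-0.79,0.07],[0,0,0],1],[[0.78,-0.79,0.07],[0,0,0],1],[[0.78,-0.79,0.07],[0,0,0],1],[[0.78,-0.79,0.07],[0,0,0],1],[[0.78,-0.79,0.07],[0,0,0],1],[[0,0,0],[0,0,-1],1],[[0,0,0],[0,0,-1],1],[[0,0,0],[0,0,0],1]]'

```text
clock: 3.5
eef_pos: [0.5245, 0.0887, 0.3568]
tool_rot: [3.075, 0.644, -0.001]
force: [-0.3, -0.9, -0.2]
opening: 1.001
finger_force: 0.0
```

```bash
cat >> h.py <<'E'
Z=dict(fan=.028,heat_sink=.031,motor=.033,square_tray=.006,oblong_tray=.006,round_tray=.006,mat=.003)
def look(f,*names):
    i=bot.camera_info("wrist"); im=bot.camera("wrist"); cv2.imwrite(f"pics/{f}.png",im)
    for n in names:
        for d in bot.masks_of("wrist",n)[:2]: print(n,round(d["score"],2),rect(i,d["pixels"],Z[n]),np.round(d["bbox"]))
    return i,im
E
python3 -c "
from h import *
plan(.526,.087,.36,-66); print(bot.read_state()['eef_pos'])
look('w1','fan','oblong_tray','heat_sink','round_tray','mat')"
```

```text
{'shift_u': array([ 0.017,  0.055, -0.079]), 'mm': array([ 0.7,  2.2, -3.2]), 'h': np.float64(-66.33), 'q': array([ 0.04,  0.24,  1.67, -0.  ,  1.22,  1.19]), 't': 3.5, 'turn_u': np.float64(-0.065)}
[0.5244986  0.08873299 0.35683784]
fan 0.64 [531.9  86.   64.   60.6  21.1] [325. 185.  55.  59.]
oblong_tray 0.61 [533.2  86.4 117.   85.2  27.8] [323. 179.  75. 102.]
heat_sink 0.78 [612.7 -69.5  74.6  58.7  21.8] [484. 176.  60.  72.]
round_tray 0.67 [608.9 -67.8 103.9  84.8  19.2] [474. 175.  90.  85.]
mat 0.78 [481.1 261.3 111.6 110.4 162.6] [174. 160. 126. 126.]
```

View pics/w1.png

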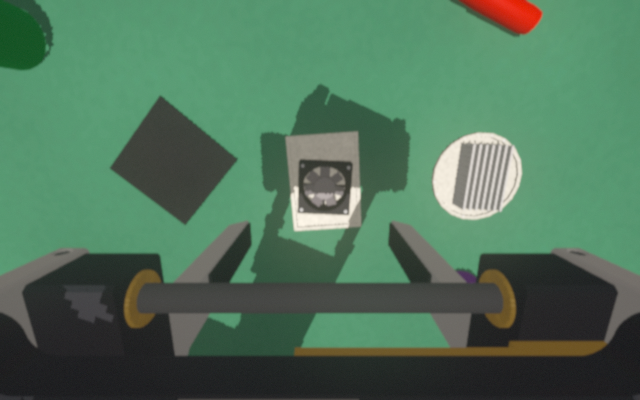

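```bash
python3 -c "
from h import *
plan(.5315,.0862,.208,-68.9)"
```

```text
{'shift_u': array([0.148, 0.109, 3.73 ]), 'mm': array([  5.9,   4.4, 149.2]), 'h': np.float64(-66.45), 'q': array([ 0.04,  0.24,  1.67, -0.  ,  1.22,  1.19]), 't': 3.8, 'turn_u': np.float64(0.489)}
```

Emit:
drive_tool --motion '[[[0.15,0.11,0.4],[0,0,0.49],1],[[0,0,0.8],[0,0,0],1],[[0,0,0.8],[0,0,0],1],[[0,0,0.8],[0,0,0],1],[[0,0,0.6],[0,0,0],1],[[0,0,0.33],[0,0,0],1],[[0,0,0],[0,0,0],1],[[0,0,0],[0,0,0],0],[[0,0,0],[0,0,0],0],[[0,0,0],[0,0,0],0],[[0,0,0],[0,0,0],0],[[0,0,0],[0,0,0],0],[[0,0,0],[0,0,0],0]]'

```text
clock: 5.1
eef_pos: [0.5319, 0.0865, 0.2086]
tool_rot: [3.088, 0.577, 0.002]
force: [-1.1, -0.2, 4.9]
opening: 0.67
finger_force: 30.0
```

```bash
python3 -c "
from h import *
plan(.48,.262,.208,-107.4); print(bot.read_state()['eef_pos'])"
```

```text
{'shift_u': array([ 0.374, -4.56 ,  0.013]), 'mm': array([  15. , -182.4,    0.5]), 'h': np.float64(-68.82), 'q': array([ 0.03,  0.41,  1.86, -0.  ,  0.88,  1.23]), 't': 5.1, 'turn_u': np.float64(7.716)}
[0.5319482  0.0865196  0.20861289]
```

Emit:
drive_tool --motion '[[[0,0,-0.3],[0,0,0],0],[[0,0,-0.7],[0,0,0],0],[[0.07,-0.91,0],[0,0,0],0],[[0.08,-0.91,0],[0,0,0],0],[[0.08,-0.91,0],[0,0,0],0],[[0.08,-0.91,0],[0,0,0],0],[[0.07,-0.91,0],[0,0,0],0],[[0,0,0],[0,0,0],0],[[0,0,0.5],[0,0,0],0],[[0,0,0.3],[0,0,0],0],[[0,0,0.12],[0,0,0],0],[[0,0,0.06],[0,0,0],0],[[0,0,0],[0,0,0],0]]'

```text
clock: 6.4
eef_pos: [0.4803, 0.2612, 0.2089]
tool_rot: [3.088, 0.576, -0.0]
force: [0.2, -0.5, -1.0]
opening: 0.667
finger_force: 30.0
```

```bash
python3 -c "
from h import *
plan(.48,.262,.208); print(bot.read_state()['eef_pos'])
look('w2','fan','mat')"
```

```text
{'shift_u': array([-0.   , -0.021,  0.022]), 'mm': array([-0. , -0.8,  0.9]), 'h': np.float64(-68.87), 'q': array([ 0.37,  0.42,  1.84, -0.  ,  0.89,  1.57]), 't': 6.4}
[0.4803076  0.26121839 0.20887047]
fan 0.67 [483.6 262.   60.9  59.6 112. ] [319. 236. 103.  90.]
mat 0.69 [480.8 261.4 110.5 110.2 162.6] [322. 219. 216. 202.]
```

View pics/w2.png

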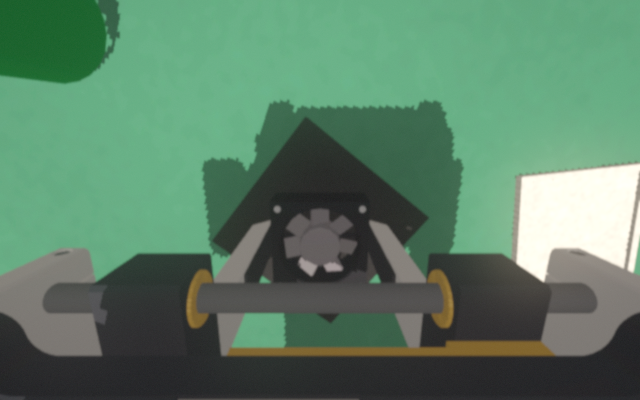

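Emit:
drive_tool --motion '[[[0,0,0.015],[0,0,0],0],[[0,0,0],[0,0,0],0],[[0,0,0],[0,0,0],1],[[0,0,0],[0,0,0],1],[[0,0,0],[0,0,0],1],[[0,0,0],[0,0,0],1],[[0,0,-0.5],[0,0,0],1],[[0,0,-1],[0,0,0],1],[[0,0,-1],[0,0,0],1],[[0,0,-0.5],[0,0,0],1]]'

```text
clock: 7.55
eef_pos: [0.4807, 0.2621, 0.3313]
tool_rot: [-3.087, -0.577, -0.008]
force: [1.2, 0.5, 0.3]
opening: 1.002
finger_force: 0.0
```

```bash
python3 -c "
from h import *
plan(.61,-.073,.32,-69); print(bot.read_state()['eef_pos'])
look('w3','fan','mat')"
```

```text
{'shift_u': array([-0.015,  8.98 ,  0.282]), 'mm': array([ -0.6, 359.2,  11.3]), 'h': np.float64(-68.82), 'q': array([0.37, 0.29, 1.68, 0.  , 1.17, 1.57]), 't': 7.55, 'turn_u': np.float64(0.036)}
[0.48071698 0.2621164  0.33129409]
fan 0.79 [480.3 260.9  61.5  59.7  21.2] [322. 197.  60.  54.]
mat 0.96 [480.7 261.7 110.2 109.8 162.7] [322. 190. 135. 132.]
```

Fan is parked. On to the heat sink.

Emit:
drive_tool --motion '[[[0,0.5,0],[0,0,0],1],[[0,1,0.1],[0,0,0],1],[[0,1,0],[0,0,0],1],[[0,1,0],[0,0,0],1],[[0,1,0],[0,0,0],1],[[0,1,0],[0,0,0],1],[[0,1,0],[0,0,0],1],[[0,1,0],[0,0,0],1],[[0,1,0],[0,0,0],1],[[0,0.48,0],[0,0,0],1],[[0,0,0],[0,0,0],1],[[0,0,0],[0,0,0],1]]'

```text
clock: 8.9
eef_pos: [0.6091, -0.0723, 0.3227]
tool_rot: [-3.086, -0.576, 0.004]
force: [-0.4, -0.5, 0.3]
opening: 0.997
finger_force: 0.0
```

```bash
python3 -c "
from h import *
plan(.61,-.073,.208,-69); print(bot.read_state()['eef_pos'])
look('w4','heat_sink','round_tray','oblong_tray')"
```

```text
{'shift_u': array([0.021, 0.031, 2.866]), 'mm': array([  0.8,   1.3, 114.7]), 'h': np.float64(-68.85), 'q': array([-0.23,  0.39,  1.55,  0.  ,  1.21,  0.97]), 't': 8.9, 'turn_u': np.float64(0.03)}
[ 0.60913676 -0.07234244  0.3226601 ]
heat_sink 0.61 [616.  -74.8  76.2  44.5  22.6] [324. 192.  42.  79.]
round_tray 0.75 [613.  -78.8 102.9 102.3  68.8] [326. 190.  95.  88.]
oblong_tray 0.86 [533.4  84.2 116.1  87.5  27.1] [160. 202. 100. 105.]
```

View pics/w4.png

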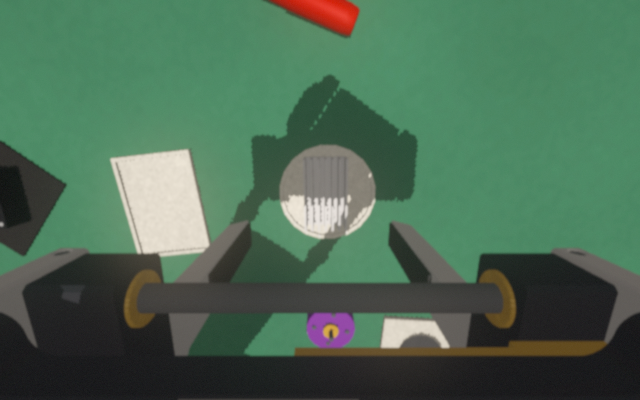

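```bash
python3 -c "
from h import *
plan(.6155,-.0748,.208,-67.6)"
```

```text
{'shift_u': array([0.117, 0.135, 2.901]), 'mm': array([  4.7,   5.4, 116. ]), 'h': np.float64(-68.72), 'q': array([-0.23,  0.39,  1.55,  0.  ,  1.21,  0.97]), 't': 9.1, 'turn_u': np.float64(-0.224)}
```

Emit:
drive_tool --motion '[[[0.12,0.14,0.4],[0,0,-0.22],1],[[0,0,0.8],[0,0,0],1],[[0,0,0.8],[0,0,0],1],[[0,0,0.6],[0,0,0],1],[[0,0,0.3],[0,0,0],1],[[0,0,0],[0,0,0],1],[[0,0,0],[0,0,0],0],[[0,0,0],[0,0,0],0],[[0,0,0],[0,0,0],0],[[0,0,0],[0,0,0],0],[[0,0,0],[0,0,0],0],[[0,0,0],[0,0,0],0],[[0,0,0],[0,0,0],0],[[0,0,0],[0,0,0],0]]'

```text
clock: 10.5
eef_pos: [0.6162, -0.0765, 0.2082]
tool_rot: [-3.082, -0.607, 0.0]
force: [-0.7, 1.0, 1.2]
opening: 0.466
finger_force: 30.0
```

```bash
python3 -c "
from h import *
print(bot.read_state()['eef_pos'])
plan(.533,.0855,.268,-62.5)
look('w5','heat_sink')"
```

```text
[ 0.61621591 -0.07654602  0.20815562]
{'shift_u': array([-0.39 , -4.538, -1.494]), 'mm': array([ -15.6, -181.5,  -59.8]), 'h': np.float64(-67.73), 'q': array([-0.24,  0.5 ,  1.67,  0.  ,  0.97,  0.95]), 't': 10.5, 'turn_u': np.float64(-1.047)}
heat_sink 0.96 [624.  -73.7  63.9  44.   22.1] [320. 230.  74. 104.]
```

Emit:
drive_tool --motion '[[[0,0,-0.3],[0,0,0],0],[[0,0,-0.7],[0,0,0],0],[[-0.06,-0.91,0],[0,0,0],0],[[-0.08,-0.91,0],[0,0,0],0],[[-0.08,-0.91,0],[0,0,0],0],[[-0.08,-0.91,0],[0,0,0],0],[[-0.06,-0.91,0],[0,0,0],0],[[0,0,0],[0,0,-0.5],0],[[0,0,0],[0,0,-0.55],0],[[0,0,0.4],[0,0,0],0],[[0,0,0.2],[0,0,0],0],[[0,0,0],[0,0,0],0]]'

```text
clock: 11.8
eef_pos: [0.5335, 0.0862, 0.2233]
tool_rot: [-3.051, -0.747, 0.004]
force: [-0.4, -0.1, -1.0]
opening: 0.471
finger_force: 30.0
```

```bash
python3 -c "
from h import *
plan(.534,.0865,.2085,-62.4); print(bot.read_state()['eef_pos'])
look('w6','heat_sink','oblong_tray')"
```

```text
{'shift_u': array([ 0.015, -0.002,  0.369]), 'mm': array([ 0.6, -0.1, 14.8]), 'h': np.float64(-62.48), 'q': array([ 0.03,  0.39,  1.84, -0.  ,  0.92,  1.12]), 't': 11.8, 'turn_u': np.float64(-0.015)}
[0.53354194 0.08615256 0.22327943]
heat_sink 0.64 [535.3  87.   71.3  48.8  28. ] [319. 229.  74. 106.]
oblong_tray 0.75 [558.1  98.8  84.   59.  117.6] [320. 214. 120. 137.]
```

View pics/w6.png

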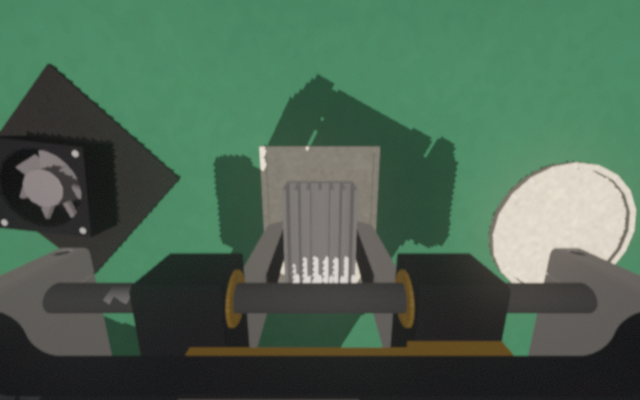

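Emit:
drive_tool --motion '[[[0,0,0.2],[0,0,0],0],[[0,0,0.1],[0,0,0],0],[[0,0,0.065],[0,0,0],0],[[0,0,0.01],[0,0,0],0],[[0,0,0],[0,0,0],0],[[0,0,0],[0,0,0],1],[[0,0,0],[0,0,0],1],[[0,0,0],[0,0,0],1],[[0,0,0],[0,0,0],1],[[0,0,-0.5],[0,0,0],1],[[0,0,-1],[0,0,0],1],[[0,0,-1],[0,0,0],1],[[0,0,-0.5],[0,0,0],1],[[0,0,0],[0,0,0],1]]'

```text
clock: 13.35
eef_pos: [0.535, 0.0864, 0.3324]
tool_rot: [3.05, 0.747, 0.012]
force: [0.8, -0.6, 0.3]
opening: 0.994
finger_force: 0.0
```

```bash
python3 -c "
from h import *
print(bot.read_state()['eef_pos'])
look('w7','heat_sink','oblong_tray','round_tray')
plan(.457,-.258,.33,17.7)"
```

```text
[0.53500542 0.08636425 0.33241694]
heat_sink 0.57 [534.8  86.3  76.5  43.8  28.1] [318. 197.  43.  76.]
oblong_tray 0.71 [482.2 259.6 110.6 109.9 162.6] [158. 160. 138. 139.]
oblong_tray 0.57 [533.3  85.9 114.7  84.   27.6] [319. 193.  76. 101.]
round_tray 0.64 [482.3 259.6 109.5 109.5 162.3] [156. 158. 139. 138.]
round_tray 0.57 [612.9 -78.5 107.7 104.6 124.7] [477. 198.  95.  88.]
{'shift_u': array([-5.669,  6.751, -0.059]), 'mm': array([-226.7,  270. ,   -2.4]), 'h': np.float64(-62.48), 'q': array([ 0.03,  0.28,  1.7 , -0.  ,  1.16,  1.12]), 't': 13.55, 'turn_u': np.float64(-16.035)}
```

View pics/w7.png

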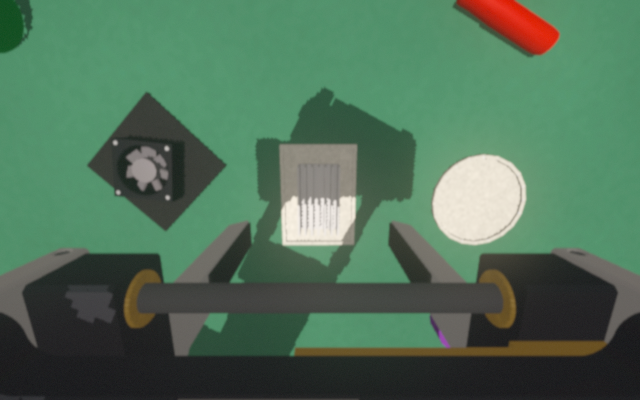

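Emit:
drive_tool --motion '[[[-0.63,0.75,0],[0,0,0],1],[[-0.63,0.75,0],[0,0,0],1],[[-0.63,0.75,0],[0,0,0],1],[[-0.63,0.75,0],[0,0,0],1],[[-0.63,0.75,0],[0,0,0],1],[[-0.63,0.75,0],[0,0,0],1],[[-0.63,0.75,0],[0,0,0],1],[[-0.63,0.75,0],[0,0,0],1],[[-0.63,0.75,0],[0,0,0],1],[[0,0,0],[0,0,0],1],[[0,0,0],[0,0,0],1]]'

```text
clock: 14.65
eef_pos: [0.4571, -0.2584, 0.3274]
tool_rot: [-3.049, -0.743, 0.003]
force: [0.3, 0.1, 0.6]
opening: 1.001
finger_force: 0.0
```

```bash
python3 -c "
from h import *
print(bot.read_state()['eef_pos'])
look('w8','motor','square_tray','round_tray')
plan(.457,-.258,.208)"
```

```text
[ 0.45708057 -0.25839265  0.32735573]
motor 0.9 [ 460.9 -264.2   57.5   53.1   27.5] [329. 198.  53.  58.]
motor 0.86 [ 475.  -380.    53.2   13.2   73.2] [419. 246.  49.  44.]
square_tray 0.62 [ 461.7 -260.4   94.6   92.7   17.4] [328. 189.  96.  94.]
round_tray 0.59 [ 575.  -100.5   81.8   20.3  117.4] [229.  12.  88.  23.]
{'shift_u': array([-0.031,  0.024,  3.014]), 'mm': array([ -1.2,   1. , 120.6]), 'h': np.float64(-62.39), 'q': array([-0.64,  0.26,  1.73,  0.  ,  1.15,  0.44]), 't': 14.85}
```

View pics/w8.png

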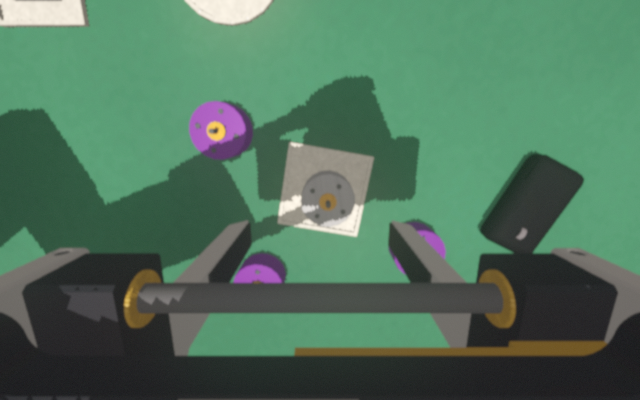

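```bash
python3 -c "
from h import *
i=bot.camera_info('wrist'); print(to_world(i,[[327,202]],.036),to_world(i,[[258,280],[218,131],[418,248]],.03))
print(to_px(i,[[.459,-.264,.049],[.459,-.264,.033]]))
plan(.459,-.2642,.2085)"
```

```text
[[ 0.458908   -0.26460422]] [[ 0.34285344 -0.23968652]
 [ 0.47135508 -0.13798583]
 [ 0.4579119  -0.37638133]]
[[326.82540337 205.05315112]
 [326.4477613  200.91184906]]
{'shift_u': array([-0.058,  0.184,  3.001]), 'mm': array([ -2.3,   7.4, 120. ]), 'h': np.float64(-62.39), 'q': array([-0.64,  0.26,  1.73,  0.  ,  1.15,  0.44]), 't': 14.85}
```

Emit:
drive_tool --motion '[[[-0.05,0.19,0.4],[0,0,0],1],[[0,0,0.8],[0,0,0],1],[[0,0,0.8],[0,0,0],1],[[0,0,0.7],[0,0,0],1],[[0,0,0.3],[0,0,0],1],[[0,0,0],[0,0,0],1],[[0,0,0],[0,0,0],0],[[0,0,0],[0,0,0],0],[[0,0,0],[0,0,0],0],[[0,0,0],[0,0,0],0],[[0,0,0],[0,0,0],0],[[0,0,0],[0,0,0],0],[[0,0,0],[0,0,0],0]]'

```text
clock: 16.15
eef_pos: [0.4593, -0.2656, 0.2096]
tool_rot: [-3.051, -0.747, -0.0]
force: [-0.8, 0.9, 5.6]
opening: 0.594
finger_force: 30.0
```

```bash
python3 -c "
from h import *
print(bot.read_state()['eef_pos'])
plan(.613,-.0785,.208)"
```

```text
[ 0.45934347 -0.26556448  0.20956393]
{'shift_u': array([ 5.567, -2.374,  0.04 ]), 'mm': array([222.7, -94.9,   1.6]), 'h': np.float64(-62.49), 'q': array([-0.66,  0.4 ,  1.87,  0.  ,  0.87,  0.44]), 't': 16.15}
```

Emit:
drive_tool --motion '[[[0,0,-0.3],[0,0,0],0],[[0,0,-0.6],[0,0,0],0],[[0,0,-0.6],[0,0,0],0],[[0.795,-0.34,0],[0,0,0],0],[[0.795,-0.34,0],[0,0,0],0],[[0.795,-0.34,0],[0,0,0],0],[[0.795,-0.34,0],[0,0,0],0],[[0.795,-0.34,0],[0,0,0],0],[[0.795,-0.34,0],[0,0,0],0],[[0.795,-0.34,0],[0,0,0],0],[[0,0,0],[0,0,0],0],[[0,0,0.6],[0,0,0],0],[[0,0,0.5],[0,0,0],0],[[0,0,0],[0,0,0],0]]'

```text
clock: 17.55
eef_pos: [0.611, -0.0784, 0.2223]
tool_rot: [-3.049, -0.747, 0.011]
force: [-0.3, 0.3, -2.9]
opening: 0.591
finger_force: 30.0
```

```bash
python3 -c "
from h import *
print(bot.read_state()['eef_pos'])
plan(.613,-.0785,.2095)
i,im=look('w9','motor','round_tray')
# expected tray outline drawn at the estimated centre, z=6 mm
a=np.linspace(0,2*np.pi,72); p=to_px(i,np.c_[.613+.052*np.cos(a),-.0785+.052*np.sin(a),0*a+.006])
cv2.polylines(im,[p.astype(np.int32)],True,(0,0,255),1); cv2.imwrite('pics/w9b.png',im)"
```

```text
[ 0.61095412 -0.07843441  0.22225665]
{'shift_u': array([0.046, 0.026, 0.319]), 'mm': array([ 1.9,  1.1, 12.7]), 'h': np.float64(-62.47), 'q': array([-0.24,  0.49,  1.66, -0.  ,  1.  ,  0.85]), 't': 17.55}
motor 0.79 [609.1 -78.6  62.   59.6  29.9] [320. 238.  89.  92.]
round_tray 0.76 [633.  -69.8 104.6  61.3 115. ] [324. 214. 141. 128.]
```

View pics/w9b.png

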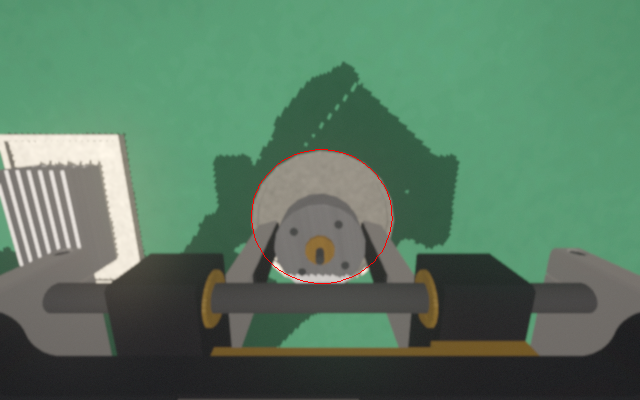

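Emit:
drive_tool --motion '[[[0.045,0.025,0.15],[0,0,0],0],[[0,0,0.1],[0,0,0],0],[[0,0,0.06],[0,0,0],0],[[0,0,0.015],[0,0,0],0],[[0,0,0],[0,0,0],0]]'

```text
clock: 18.2
eef_pos: [0.6148, -0.0784, 0.2119]
tool_rot: [-3.051, -0.747, 0.001]
force: [1.1, 0.5, -3.5]
opening: 0.596
finger_force: 30.0
```

Emit:
drive_tool --motion '[[[-0.03,0,0.03],[0,0,0],0],[[0,0,0.025],[0,0,0],0],[[0,0,0.015],[0,0,0],0],[[0,0,0],[0,0,0],0],[[0,0,0],[0,0,0],0]]'

```text
clock: 18.7
eef_pos: [0.6137, -0.079, 0.2096]
tool_rot: [3.051, 0.747, -0.0]
force: [-1.7, -0.1, 0.5]
opening: 0.59
finger_force: 30.0
```

Emit:
drive_tool --motion '[[[0,0,0.005],[0,0,0],0],[[0,0,0],[0,0,0],1],[[0,0,0],[0,0,0],1],[[0,0,0],[0,0,0],1],[[0,0,0],[0,0,0],1],[[0,0,-0.5],[0,0,0],1],[[0,0,-1],[0,0,0],1],[[0,0,-1],[0,0,0],1],[[0,0,-0.5],[0,0,0],1],[[0,0,0],[0,0,0],1]]'

```text
clock: 19.7
eef_pos: [0.6148, -0.0791, 0.3327]
tool_rot: [3.048, 0.747, 0.011]
force: [0.2, -0.1, -0.3]
opening: 1.0
finger_force: 0.0
```

```bash
python3 -c "
from h import *
i,im=look('w10','motor','round_tray')
for q,r,z in((.613,.052,.006),(.613,.028,.033)):
  a=np.linspace(0,2*np.pi,72); p=to_px(i,np.c_[q+r*np.cos(a),-.0785+r*np.sin(a),0*a+z])
  cv2.polylines(im,[p.astype(np.int32)],True,(0,0,255),1)
cv2.imwrite('pics/w10b.png',cv2.resize(im[120:270,220:420],None,fx=3,fy=3))
plan(.480,.2615,.33,-68.8)"
```

```text
motor 0.79 [615.4 -78.1  57.5  54.1  27.5] [319. 200.  57.  53.]
motor 0.77 [ 469.5 -138.9   52.3   42.   117.4] [306. 332.  46.  32.]
round_tray 0.97 [612.8 -78.5 104.1 104.   74.7] [317. 193.  96.  88.]
{'shift_u': array([ 0.978, -9.084, -0.049]), 'mm': array([  39.1, -363.4,   -2. ]), 'h': np.float64(-62.48), 'q': array([-0.24,  0.39,  1.53, -0.  ,  1.23,  0.85]), 't': 19.85, 'turn_u': np.float64(1.265)}
```

View pics/w10b.png

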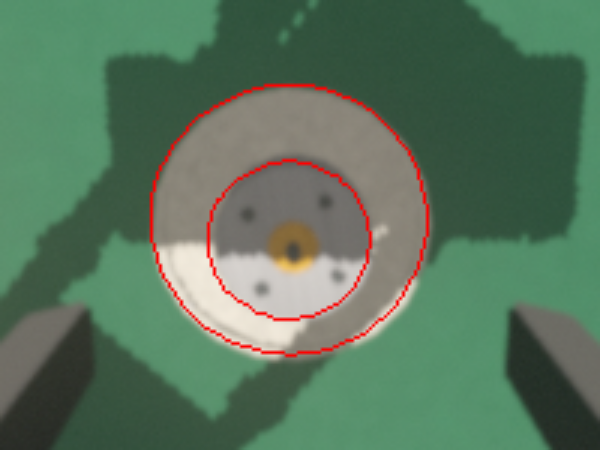

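Emit:
drive_tool --motion '[[[0.1,-0.91,0],[0,0,0],1],[[0.1,-0.91,0],[0,0,0],1],[[0.1,-0.91,0],[0,0,0],1],[[0.1,-0.91,0],[0,0,0],1],[[0.1,-0.91,0],[0,0,0],1],[[0.1,-0.91,0],[0,0,0],1],[[0.1,-0.91,0],[0,0,0],1],[[0.1,-0.91,0],[0,0,0],1],[[0.1,-0.91,0],[0,0,0],1],[[0.08,-0.89,0],[0,0,0],1],[[0,0,0],[0,0,0.63],1],[[0,0,0],[0,0,0.63],1],[[0,0,0],[0,0,0],1]]'

```text
clock: 21.15
eef_pos: [0.48, 0.2615, 0.3269]
tool_rot: [3.087, 0.58, -0.006]
force: [0.8, 0.4, 0.4]
opening: 0.998
finger_force: 0.0
```

```bash
python3 -c "
from h import *
look('w11','fan')
plan(.480,.2615,.2085,-68.8)"
```

```text
fan 0.7 [480.3 261.1  61.5  59.9  21.3] [320. 196.  62.  59.]
fan 0.7 [538.3 499.6 167.7  79.4 105.2] [ 96.  48. 191.  97.]
{'shift_u': array([ 0.003, -0.014,  2.976]), 'mm': array([ 1.00e-01, -6.00e-01,  1.19e+02]), 'h': np.float64(-68.72), 'q': array([ 0.37,  0.29,  1.69, -0.  ,  1.17,  1.57]), 't': 21.25, 'turn_u': np.float64(0.017)}
```

Emit:
drive_tool --motion '[[[0,0,0.4],[0,0,0],1],[[0,0,0.8],[0,0,0],1],[[0,0,0.8],[0,0,0],1],[[0,0,0.65],[0,0,0],1],[[0,0,0.33],[0,0,0],1],[[0,0,0],[0,0,0],1],[[0,0,0],[0,0,0],0],[[0,0,0],[0,0,0],0],[[0,0,0],[0,0,0],0],[[0,0,0],[0,0,0],0],[[0,0,0],[0,0,0],0],[[0,0,0],[0,0,0],0]]'

```text
clock: 22.45
eef_pos: [0.481, 0.2614, 0.2106]
tool_rot: [-3.088, -0.579, -0.002]
force: [-0.9, -0.8, 4.7]
opening: 0.673
finger_force: 30.0
```

```bash
python3 -c "
from h import *
print(bot.read_state()['eef_pos'])
plan(.461,-.261,.2685,-72.5)
look('w12','fan')"
```

```text
[0.48098297 0.26136913 0.21061396]
{'shift_u': array([-5.191, 11.993, -1.454]), 'mm': array([-207.6,  479.7,  -58.2]), 'h': np.float64(-68.78), 'q': array([ 0.37,  0.41,  1.84, -0.  ,  0.89,  1.57]), 't': 22.45, 'turn_u': np.float64(0.745)}
fan 0.55 [484.3 262.3  60.2  59.8 111.3] [321. 236. 103.  92.]
```

Emit:
drive_tool --motion '[[[0,0,-0.4],[0,0,0],0],[[0,0,-0.8],[0,0,0],0],[[0,0,-0.8],[0,0,0],0],[[-0.346,0.8,0],[0,0,0],0],[[-0.346,0.8,0],[0,0,0],0],[[-0.346,0.8,0],[0,0,0],0],[[-0.346,0.8,0],[0,0,0],0],[[-0.346,0.8,0],[0,0,0],0],[[-0.346,0.8,0],[0,0,0],0],[[-0.346,0.8,0],[0,0,0],0],[[-0.346,0.8,0],[0,0,0],0],[[-0.346,0.8,0],[0,0,0],0],[[-0.346,0.8,0],[0,0,0],0],[[-0.346,0.8,0],[0,0,0],0],[[-0.346,0.8,0],[0,0,0],0],[[-0.346,0.8,0],[0,0,0],0],[[-0.346,0.8,0],[0,0,0],0],[[-0.346,0.8,0],[0,0,0],0],[[0,0,0],[0,0,0.74],0],[[0,0,0],[0,0,0],0]]'

```text
clock: 24.55
eef_pos: [0.4606, -0.2622, 0.2892]
tool_rot: [-3.104, -0.476, 0.002]
force: [0.1, -0.1, -1.5]
opening: 0.671
finger_force: 30.0
```

```bash
python3 -c "
from h import *
plan(.461,-.261,.2105,-72.5)
look('w13','square_tray','fan')
plan(.461,-.261,.2105,-72.5)"
```

```text
{'shift_u': array([ 0.021, -0.023,  1.967]), 'mm': array([ 0.8, -0.9, 78.7]), 'h': np.float64(-72.58), 'q': array([-0.65,  0.3 ,  1.78,  0.  ,  1.06,  0.62]), 't': 24.55, 'turn_u': np.float64(-0.016)}
square_tray 0.62 [ 485.6 -253.1   92.    41.4  107.7] [321. 199.  96.  87.]
fan 0.64 [ 432.1 -270.9   89.7   88.9  107.5] [320. 235. 103.  91.]
{'shift_u': array([0.005, 0.013, 1.975]), 'mm': array([ 0.2,  0.5, 79. ]), 'h': np.float64(-72.38), 'q': array([-0.65,  0.3 ,  1.78,  0.  ,  1.06,  0.62]), 't': 24.7, 'turn_u': np.float64(0.024)}
```

Emit:
drive_tool --motion '[[[0.015,0,0.5],[0,0,0],0],[[0,0,0.6],[0,0,0],0],[[0,0,0.4],[0,0,0],0],[[0,0,0.2],[0,0,0],0],[[0,0,0],[0,0,0],0],[[0,0,0],[0,0,0],0]]'

```text
clock: 25.3
eef_pos: [0.4619, -0.261, 0.2224]
tool_rot: [3.104, 0.48, 0.001]
force: [0.2, 0.2, -1.3]
opening: 0.675
finger_force: 30.0
```

```bash
python3 -c "
from h import *
i,im=look('w14','fan')
q=np.array([[-1,-1],[1,-1],[1,1],[-1,1]])
c,s=np.cos(np.radians(17.7)),np.sin(np.radians(17.7))
for r,z in((.046,.006),(.030,.041)):
  w=q*r@np.array([[c,s],[-s,c]])+[.4615,-.2608]
  cv2.polylines(im,[to_px(i,np.c_[w,[z]*4]).astype(np.int32)],True,(0,0,255),1)
cv2.imwrite('pics/w14b.png',cv2.resize(im[120:320,200:440],None,fx=2.5,fy=2.5))
plan(.4617,-.2608,.2100,-72.3)"
```

```text
fan 0.57 [ 460.3 -262.    64.4   63.5  107.6] [321. 236. 104.  90.]
{'shift_u': array([-0.003, -0.013,  0.319]), 'mm': array([-0.1, -0.5, 12.8]), 'h': np.float64(-72.45), 'q': array([-0.65,  0.38,  1.86, -0.  ,  0.9 ,  0.62]), 't': 25.4, 'turn_u': np.float64(-0.03)}
```

View pics/w14b.png

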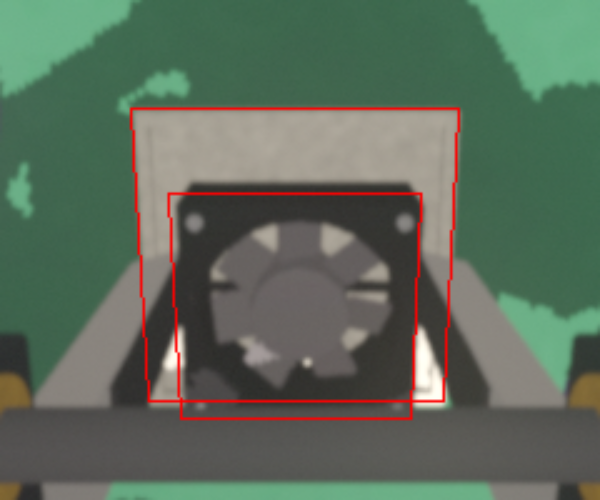

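Emit:
drive_tool --motion '[[[0,0,0.15],[0,0,0],0],[[0,0,0.09],[0,0,0],0],[[0,0,0.04],[0,0,0],0],[[0,0,0.02],[0,0,0],0],[[0,0,0],[0,0,0],0],[[0,0,0],[0,0,0],0]]'

```text
clock: 26.0
eef_pos: [0.4614, -0.2611, 0.2106]
tool_rot: [-3.105, -0.479, 0.0]
force: [-1.2, 1.0, 6.0]
opening: 0.674
finger_force: 30.0
```

Down and bearing lightly on the tray floor. Release and rise.

Emit:
drive_tool --motion '[[[0,0,0],[0,0,0],1],[[0,0,0],[0,0,0],1],[[0,0,0],[0,0,0],1],[[0,0,0],[0,0,0],1],[[0,0,-0.4],[0,0,0],1],[[0,0,-1],[0,0,0],1],[[0,0,-1],[0,0,0],1],[[0,0,-0.6],[0,0,0],1],[[0,0,0],[0,0,0],1],[[0,0,0],[0,0,0],1]]'

```text
clock: 27.0
eef_pos: [0.4613, -0.261, 0.3297]
tool_rot: [3.105, 0.479, 0.0]
force: [-0.3, 0.3, -0.4]
opening: 0.999
finger_force: 0.0
```

```bash
python3 -c "
from h import *
look('w15','fan','square_tray')
i=bot.camera_info('top'); im=bot.camera('top'); cv2.imwrite('pics/top1.png',im)
cv2.imwrite('pics/top1c.png',cv2.resize(im[110:310,130:500],None,fx=2.1,fy=2.1,interpolation=cv2.INTER_CUBIC))"
```

```text
fan 0.84 [ 459.6 -262.    63.4   62.2   17.6] [321. 197.  64.  60.]
square_tray 0.96 [ 461.2 -261.1   93.9   93.    16.9] [321. 194.  85.  81.]
```

View pics/w15.png

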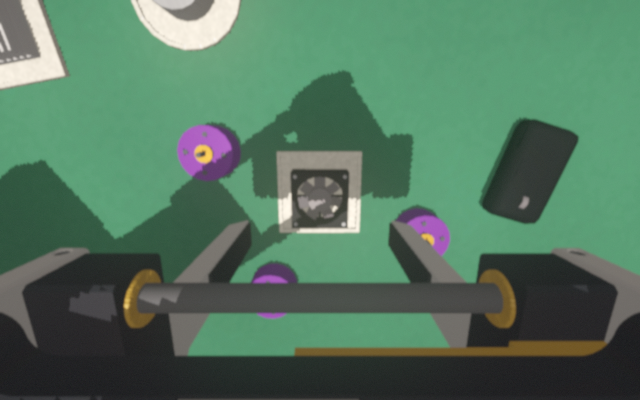

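View pics/top1c.png

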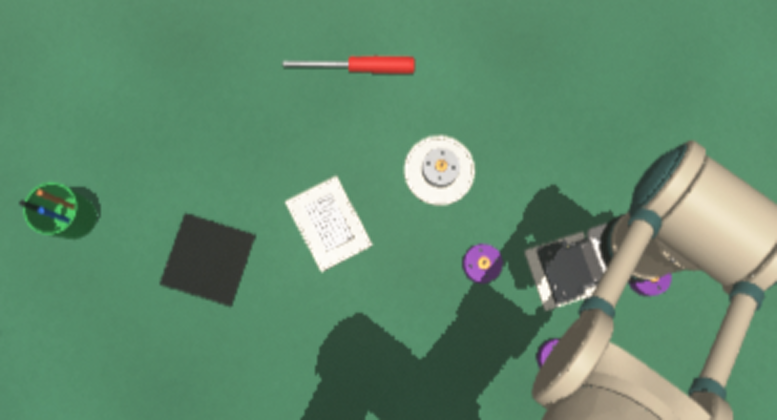

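The wrist picture shows the fan (321,197) centred in the square tray within about 1.5 mm and lined up with its sides. The top view shows the heat sink and motor centred in their trays, the mat empty and the bystanders where they were.

```bash
python3 -c "
from bench import bot
print(bot.finish_job())"
```

```text
the job is handed in; nothing more can be done
None
```

The job is handed in: fan, heat sink and motor each sit within about 2 mm of the middle of their own trays (last camera check), the fan was parked on the mat first, and the pen cup, mouse and screwdriver were left alone.

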